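Gauge a rod lens in the twin-vee diameter gauge

ROBOT

A 6-joint arm with a two-finger parallel gripper is mounted at the origin on a cart in front of the work surface, level with it; the furniture and walls round the work are solid. World frame = base frame: x ahead of the robot, y to its left, z up, the work surface at z = 0. Lengths are in m, angles in rad, forces in N, time in s.
With the tool pointing down it reaches from about 0.3 to 0.875 m from the base axis. Payload 6.4 kg.
Tool frame: the origin (TCP) lies on the centre line of the jaws, within the pads' length; the fingertips stand 22 mm ahead of it and the grasp point (between the pads) lies 3 mm ahead of it; z points along the fingers, y is the line along which they close (so a half turn about z gives the same grasp; the last joint's range is limited). The gripper opens to 85 mm and grips with 20 to 120 N. Pads are 22 mm wide; open, the fingers measure 114 mm over their backs; the gripper's body (76 mm by 85 mm) begins 54 mm behind the grasp point. The pads swing forward as they close: fully open they stand 13 mm farther back than shut.
Start: joints at [-0.206, 0.181, 1.607, -0, 1.354, -0.206], TCP at [0.575, 0, 0.253] pointing down, gripper open.
Joint ranges: [-2.99, 2.99], [-0.89, 2.07], [0.3, 2.58], [-1.14, 4.28], [0, 2.63], [-3.12, 3.12]. Speed limits (rad/s): [2.57, 2.57, 3.01, 3.14, 3.14, 3.14].

INTERFACE

Orientations are given as a unit quaternion [w, x, y, z].
In Python, from bench import ctrl gives the robot as it stands. The module is installed in compiled form; this text tells all that it offers.
- The arm moves only by the tool servo_tool, never from a script. Its argument "commands" is a list of rows, each a list of 3 entries, a list of its own where there are three numbers: the shift along the tool's x, y, z in mm, then the turn about the tool's z in rad, then the finger opening in mm, from 0 to 85.4. In form: [[[dx, dy, dz], turn, jaw], ...]. A call has 1 to 20 rows; each row shifts and turns the commanded pose from where the row before left it, along the tool's axes as they then stand; what a row does not reach is not made up. A row lasts 1/8 s, in which the tool goes at most 62.5 mm and 10.7 degrees, less where a joint would pass 70% of its speed; a pose out of reach is approached as far as the arm can. A call with a gripper value outside its range is refused whole. The fingers move at their own pace and stop on an object; the grip force is fixed at half the most. Time passes only in rows, so rows that do not move let the fingers close. It gives the time, the measured TCP pose, the force, the opening and the grip force at its end, in the units of the state.
- ctrl.get_obs(): the state, without advancing time (a new reading comes with each control period).
- ctrl.camera(name): name is "scene" or "side" or "wrist"; returns a dict with "color" (384x512x3 uint8, red, green, blue), "z_map" (384x512 float32, m along the optical axis (not along the pixel's ray), 0 where there is no reading), "fx", "fy", "cx", "cy" (pixels), "k1" (the pictures are not rectified: a ray, as slopes to the right and down, at radius r is drawn at 1 + k1 r^2 times it, then the intrinsics apply), "R" (3x3) and "t" (3): a world point X has camera coordinates R X + t. Camera axes: x right, y down, z forward; pixel columns grow to the right and rows downward; lengths in m; the calibration is good to about 2 mm. A picture is of the moment at which its call begins.
- ctrl.hand_in(): hands the job in; it is judged then, once.
The state is a dict: "time_s": time; "q": joint angles; "dq": joint speeds; "joint_efforts": joint torques, N m; "eef_pos": TCP position; "eef_rot": TCP orientation; "wrist_force": force on the tool from outside, world axes, zero at the start; "torque": the same for the moment, N m; "opening": opening from 0.0 (shut) to 1.0 (fully open); "grasp_force": force on a finger pad.
Only numpy, scipy, OpenCV 4.12 (cv2) and the standard library are available. Lean on these libraries where they do the work, as an engineer would, in place of code of your own. Each camera call takes 0.05 s, during which the arm holds its last target. There are 200 camera calls.

TASK

Check the frosted glass rod lens on the bench diameter gauge: lift it out of the wooden rest, lay it lengthwise in the gauge's two vees, centred over the sprung plunger, and press it gently down until it beds on both faces of both vees and the red dial hand stands at the green mark at twelve. The plunger's spring would lift it off again, so finish still holding the rod pressed down there. Leave the steel master in the rest and the things around where they are.

Things in the scene. Friction and masses are not known exactly. Their poses are not given: they have to be found in the camera images.
- rod_lens: the workpiece, a glass rod with a frosted barrel and clear ends, 30 mm in diameter, 150 mm long, about 0.25 kg. Origin at its middle, on its axis; its own y axis runs along it (it may have rolled about y, and either end may lead). At the start it lies level in one of the two pairs of notches of the wooden rest, its axis 50 mm above the bench
- rod_end_a (a point): middle of one end face of the glass rod (at -75 mm along its y axis)
- rod_end_b (a point): middle of the other end face of the glass rod (at +75 mm along its y axis)
- rod_rest: pale wooden rest, fixed, 136 x 112 x 44 mm, origin under its centre. Base board 10 mm thick; on it two rails along x, 14 mm thick, 44 mm high, at y = -40 and +40 mm, with vee notches at x = -36 and +36 mm; rods lie along y, axes 50 mm up. Between the rails (66 mm clear) fingers may straddle a rod down to 12 mm over the bench
- steel_master: steel setting master, a shiny steel cylinder 30 mm in diameter and 120 mm long with two grooves, 0.6 kg, in the other pair of notches of the rest; it stays there. Origin at its middle, y along it
- gauge: grey bench gauge, fixed, 156 mm along y, x from -71 (sloping dial, no higher than the top plate) to +45 mm; origin under its centre on the bench, z up. Top plate 48 mm over the bench; on it two steel vees at y = -50 and +50 mm, 18 mm wide, 66 mm along x, 78 mm over the bench, opening upward at 90 degrees. 82 mm free between them for fingers down to the plate, except the plunger in the middle
- seat (a point): where the middle of the rod belongs: on the gauge's centre line over the plunger, 84 mm above the bench; a rod bedded in both vees has its axis here, along the gauge's y axis
- near_strips: the two hardened, lapped strips (one in each vee) on the gauge's -x side, facing up and to +x; slippery to the rod, so it centres itself when pushed down with 10 to 20 N. Origin at the gauge's origin
- far_strips: the two like strips on the gauge's +x side, facing the first ones. Origin at the gauge's origin
- plunger (a joint): travel of the sprung plunger, a 14 mm steel button in the middle between the vees: 0 when up (its top then 72 mm above the bench, so it holds a rod 3 mm above its seat), 0.003 m when a rod beds in both vees, 0.005 m at most. It pushes up with 4.2 N at 0 and 6 N at 0.003 m, more than the rod's weight
- dial_hand (a joint): angle of the red dial hand, driven by the plunger: 0 when the plunger is up, 1.8 rad at the green mark at twelve (rod bedded), clockwise as seen
- tumbler: cut glass tumbler, 76 mm across, 88 mm high, upright at the back of the bench; leave alone. Origin under its centre
- felt: grey felt block, 38 x 60 x 22 mm, left of the gauge; leave alone. Origin under its centre
- paste_jar: brown paste jar with black cap, 52 mm across, 60 mm high, right of the rest; leave alone. Origin under its centre
- engraving_lathe: tall blue engraving lathe, fixed, between and behind the gauge and the rest: 0.4 m high, its front at 0.14 m to the robot's side (-x) of this origin, its sides 0.18 m to either side in y. A straight or wide swing between rest and gauge runs into it: carry the rod across on the robot's side of it, at x about 0.45 m

How it is judged:
By the outcome, as a careful person would: the job done as asked, in the order asked, and still so for the second after the job is handed in, while the arm keeps its last pose, push and grip.
It also fails if it takes over 48 s, if anything falls off the work surface, if the arm or the gripper's body presses on something with over 40 N, if the wrist force passes 120 N, or if a joint passes its speed limit or range.

## Working session

There is one attempt and no reset: what is moved stays moved. The work goes in short steps, Python scripts to look and compute and a tool call to move; the robot and the scene stay as the last step left them, time stands still between calls to the robot, and variables do not carry over. Pictures are saved under pics/ and viewed, at most 10 in all, crops included, and the job is handed in when it is done.

Besides the shell and the picture viewer there is one more tool, called by a JSON object that holds its "op" and its "data". servo_tool: Moves the arm, as the interface text tells. Its arguments: {"type":"object","properties":{"commands":{"type":"array"}},"required":["commands"]}

```bash
mkdir -p pics
cat > h.py <<'E'
import numpy as np, cv2
from bench import ctrl
def cloud(c):
    h,w=c["z_map"].shape
    u,v=np.meshgrid(np.arange(w),np.arange(h))
    xd=(u-c["cx"])/c["fx"]; yd=(v-c["cy"])/c["fy"]
    x,y=xd.copy(),yd.copy()
    for _ in range(8):
        s=1+c["k1"]*(x*x+y*y); x,y=xd/s,yd/s
    z=c["z_map"]; P=np.stack([x*z,y*z,z],-1)
    W=(P-np.array(c["t"]))@np.array(c["R"]); W[z==0]=np.nan
    return W
def save(c,n): cv2.imwrite("pics/"+n,cv2.cvtColor(c["color"],cv2.COLOR_RGB2BGR))
E
python3 - <<'E'
from h import *
import pickle
D={n:ctrl.camera(n) for n in("scene","side")}
pickle.dump(D,open("d.pkl","wb"))
im=np.vstack([np.hstack([cv2.cvtColor(D[n]["color"],cv2.COLOR_RGB2BGR) for n in D])])
cv2.imwrite("pics/a.png",D["scene"]["color"][...,::-1]);cv2.imwrite("pics/b.png",D["side"]["color"][...,::-1])
for n in D:
  c=D[n];print(n,-np.array(c["R"]).T@c["t"],np.array(c["R"])[2])
print(ctrl.get_obs())
E
```

```text
scene [-0.21683807 -1.33367924  1.32436927] [ 0.41274363  0.66997896 -0.61706636]
side [0.32612236 1.1709409  0.75554651] [ 0.1991523  -0.84606017 -0.4944902 ]
{'time_s': 0.1, 'q': array([-2.06294915e-01,  1.81507048e-01,  1.60789634e+00, -1.00188811e-05,
        1.35378415e+00, -2.06326703e-01]), 'dq': array([ 1.35860554e-03, -4.41449996e-04, -3.94233742e-03, -4.75793541e-04,
        8.96327847e-06, -5.23806008e-04]), 'joint_efforts': array([-2.02498759e-04, -4.45872438e+01, -3.52238703e+01, -4.27332343e-04,
        4.16999465e-03,  3.20961749e-05]), 'eef_pos': array([5.74545038e-01, 1.12672082e-04, 2.52457186e-01]), 'eef_rot': array([-6.64751784e-04,  7.07094552e-01,  7.07118561e-01, -4.40501664e-04]), 'wrist_force': array([-0.06475504, -0.33903672, -0.30998802]), 'torque': array([-0.04852496,  0.01826175, -0.00010956]), 'grasp_force': 0.0, 'opening': 0.9996850204101649}
```

View pics/a.png

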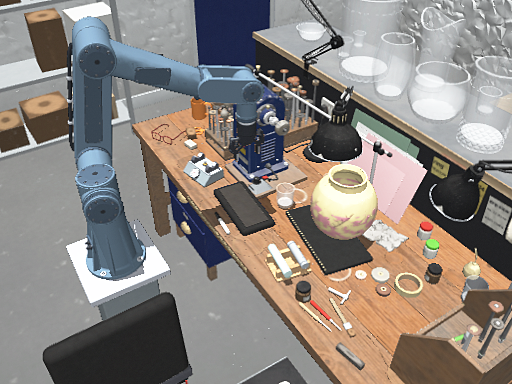

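View pics/b.png

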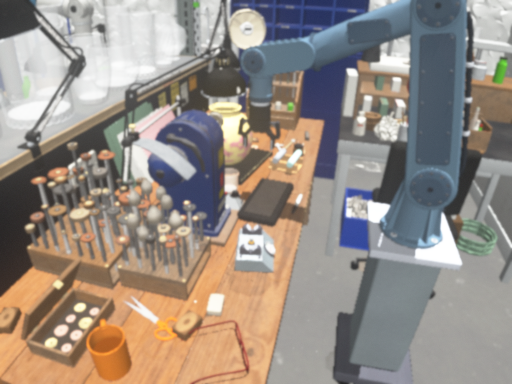

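Scene view: the rest with its two rods is at about (290,262), the gauge at (204,168) and the blue lathe at (262,140). In the side view the gauge is at (254,248). I'll measure both and zoom in.

Run:
```python
from h import *
import pickle
D=pickle.load(open("d.pkl","rb"))
c=D["scene"];W=cloud(c)
a=c["color"][230:300,245:335,::-1];b=c["color"][140:195,175:235,::-1];e=D["side"]["color"][215:280,225:285,::-1]
f=lambda i:cv2.resize(i,(390,290),interpolation=cv2.INTER_CUBIC)
cv2.imwrite("pics/c.png",np.vstack([np.hstack([f(a),f(b)]),np.hstack([f(e),f(D["side"]["color"][130:180,262:312,::-1])])]))
def rep(W,u0,u1,v0,v1,zl,zh,n):
    P=W[v0:v1,u0:u1].reshape(-1,3);P=P[(P[:,2]>zl)&(P[:,2]<zh)]
    if len(P)<5: print(n,"few");return
    r=cv2.minAreaRect(P[:,:2].astype(np.float32)*1000)
    print(n,len(P),P.mean(0).round(4),P.min(0).round(3),P.max(0).round(3),r)
rep(W,262,316,236,286,.052,.075,"rods sc")
rep(W,262,316,236,286,.006,.075,"rest sc")
rep(W,180,226,148,190,.052,.09,"vees sc")
rep(W,180,226,148,190,.006,.09,"gauge sc")
Ws=cloud(D["side"])
rep(Ws,232,278,220,275,.052,.09,"vees sd")
rep(Ws,232,278,220,275,.006,.09,"gauge sd")
rep(Ws,268,308,135,175,.052,.075,"rods sd")
# rods points, coarse height map
def hm(W,x0,x1,y0,y1,s):
    P=W.reshape(-1,3);P=P[~np.isnan(P[:,0])]
    P=P[(P[:,0]>x0)&(P[:,0]<x1)&(P[:,1]>y0)&(P[:,1]<y1)&(P[:,2]<.15)]
    nx=int(round((x1-x0)/s));ny=int(round((y1-y0)/s));H=np.full((nx,ny),-1.)
    i=((P[:,0]-x0)/s).astype(int).clip(0,nx-1);j=((P[:,1]-y0)/s).astype(int).clip(0,ny-1)
    np.maximum.at(H,(i,j),P[:,2]*1000); print(x0,y0);print("\n".join(" ".join("%3d"%v if v>-1 else " . " for v in r) for r in H))
P=W[236:286,262:316].reshape(-1,3);P=P[P[:,2]>.05];m=np.median(P,0);print(m)
hm(W,m[0]-.1,m[0]+.1,m[1]-.12,m[1]+.12,.01)
P=W[148:190,180:226].reshape(-1,3);P=P[(P[:,2]>.04)&(P[:,2]<.1)];m=np.median(P,0);print(m)
hm(W,m[0]-.1,m[0]+.1,m[1]-.12,m[1]+.12,.01)
hm(Ws,m[0]-.1,m[0]+.1,m[1]-.12,m[1]+.12,.01)
```

```text
rods sc 564 [ 0.5079 -0.3935  0.0626] [ 0.457 -0.525  0.052] [ 0.581 -0.297  0.073] ((508.21240234375, -414.63958740234375), (218.41845703125, 111.67264556884766), 76.21208953857422)
rest sc 1587 [ 0.5289 -0.3779  0.037 ] [ 0.398 -0.525  0.006] [ 0.689 -0.204  0.073] ((524.685302734375, -368.85845947265625), (298.4728088378906, 200.864990234375), 53.21339797973633)
vees sc 266 [0.5297 0.2783 0.0652] [0.48  0.2   0.052] [0.654 0.35  0.086] ((566.9449462890625, 274.7972412109375), (173.41673278808594, 150.40139770507812), 0.0011882323306053877)
gauge sc 1124 [0.5238 0.282  0.0359] [0.393 0.09  0.006] [0.676 0.515 0.086] ((517.61279296875, 308.5826721191406), (378.2090148925781, 220.7178192138672), 60.67205047607422)
vees sd 449 [0.523  0.2978 0.0668] [0.482 0.227 0.052] [0.567 0.37  0.083] ((518.6220092773438, 295.00335693359375), (76.7688217163086, 142.02134704589844), 9.508957862854004)
gauge sd 1737 [0.5114 0.2947 0.0425] [0.441 0.096 0.006] [0.627 0.375 0.083] ((528.1165771484375, 239.9241943359375), (158.62069702148438, 261.7583312988281), 11.11668872833252)
rods sd 215 [ 0.5052 -
[... 5415 characters left out ...]
  79  77  75  52  49   2   3
 .   .   .   .   .   .   .   79  81  80  51  50  51  50  50  48  49  49  51  48  46  39   1   1
 .   .   .   .   .   .   .   78  76  70  51  50  50  50  47  45  45  42   2   2   2   2   2   2
 .   .   .   .   .   .   48  50  48  44  49  46  40   3   1   2   1   2   2   2   3   3   4   3
 .   .   .   .   .    0  42   4   2   3   3   4   3   2   1   0   2   2   2   3   2   2   3   2
  1   1   3   3   3   6   3   4   4   4   3   1   3   3   5   1   2   1   2   3   3   2   2   3
  1   4   0   2   3   4   2   4   2   2   2   2   1   4   1   1   3   3   2   2   1   2   3   3
 24  26  25  26  25  25  24  25  24  24  24  23   1   2   2   3   4   2   3   3   3   2   1   2
```

View pics/c.png

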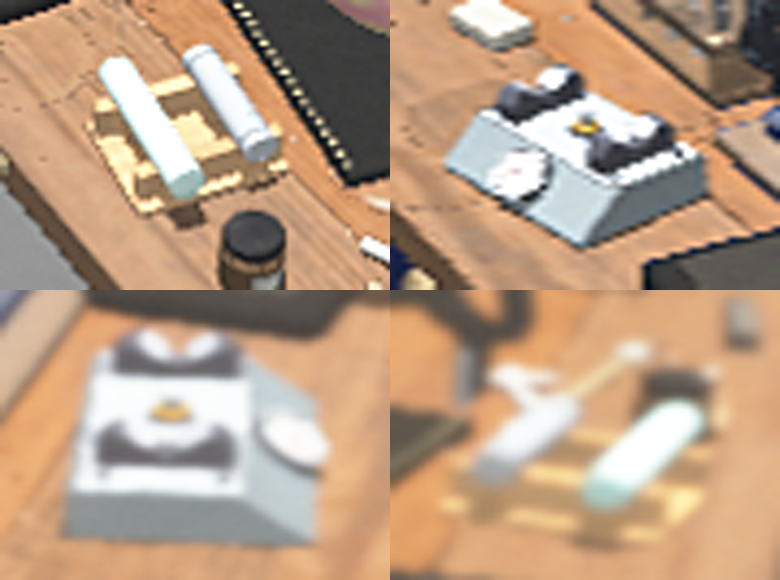

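Glass rod (pale green tint) is the near one, lower x; the grooved steel master is behind it. The gauge crops show both vees with the brass plunger between them. Next I'll fit poses with models.

```bash
cat > fit.py <<'E'
from h import *
from scipy.optimize import least_squares, minimize
def fitrod(P,x0,zfix=None,R=.015):
    # params x,y at mid,yaw(dx/dy),z ; only cross-section; end extents separate
    P=P[(abs(P[:,0]-x0[0]-x0[2]*(P[:,1]-x0[1]))<.022)&(abs(P[:,1]-x0[1])<.085)&(P[:,2]>.052)]
    def res(p):
        d=(P[:,0]-p[0]-p[1]*(P[:,1]-x0[1]))/np.hypot(1,p[1]); return np.hypot(d,P[:,2]-p[2])-R
    s=least_squares(res,[x0[0],x0[2],.05],loss="soft_l1",f_scale=.002)
    a=P[:,1]; return s.x,len(P),np.percentile(a,[1,99]),np.sqrt(np.mean(s.fun**2))
def gz(p,X):
    c,s=np.cos(p[2]),np.sin(p[2]);d=X[:,:2]-p[:2]
    x=c*d[:,0]+s*d[:,1];y=-s*d[:,0]+c*d[:,1]
    return x,y
def fitg(P,p0):
    """vee/plate/plunger height map, robust vertical residual, search"""
    P=P[(abs(P[:,0]-p0[0])<.06)&(abs(P[:,1]-p0[1])<.085)&(P[:,2]>.043)&(P[:,2]<.095)]
    def model(x,y):
        z=np.full(len(x),.048)
        v=(abs(abs(y)-.05)<.009)&(abs(x)<.033)
        vz=np.clip(.084-.015*np.sqrt(2)+abs(x),.0,.078); z=np.where(v,vz,z)
        z=np.where(np.hypot(x,y)<.007,.072,z); return z
    def cost(p):
        x,y=gz(p,P); best=np.full(len(x),9.)
        # distance to surface approx: min over small xy offsets
        for ox in(-.004,-.002,0,.002,.004):
            for oy in(-.004,-.002,0,.002,.004):
                best=np.minimum(best,np.sqrt((P[:,2]-p[3]-model(x+ox,y+oy))**2+ox*ox+oy*oy))
        return np.mean(np.minimum(best,.01)**2)*1e6
    b=None
    for yaw in np.radians([-16,-12,-8,-4,0,4,8]):
        r=minimize(cost,[p0[0],p0[1],yaw,0],method="Nelder-Mead",options=dict(initial_simplex=np.array([[p0[0],p0[1],yaw,0]]+[[p0[0]+.006*(i==0),p0[1]+.006*(i==1),yaw+.06*(i==2),.002*(i==3)] for i in range(4)])))
        if b is None or r.fun<b.fun:b=r
    return b.x,b.fun,len(P)
E
python3 - <<'E'
from fit import *
import pickle
D=pickle.load(open("d.pkl","rb"))
for n in D:
    P=cloud(D[n]).reshape(-1,3);P=P[~np.isnan(P[:,0])]
    print(n,fitrod(P,[.478,-.372,.16]))
    print(fitrod(P,[.55,-.385,.16]))
    print(fitg(P,[.52,.287]))
E
```

```text
scene (array([0.48306107, 0.16846512, 0.05190908]), 285, array([-0.44776049, -0.2996281 ]), np.float64(0.003023725070171631))
(array([0.55415935, 0.16015131, 0.0512105 ]), 221, array([-0.44302188, -0.32309245]), np.float64(0.002938912249129983))
(array([0.52874423, 0.28749525, 0.21841139, 0.00117103]), np.float64(31.022712121334674), 443)
side (array([0.48195137, 0.17408975, 0.04862096]), 100, array([-0.44280039, -0.29114476]), np.float64(0.0019362823734089315))
(array([0.55267771, 0.1726948 , 0.04753098]), 78, array([-0.43621258, -0.31597275]), np.float64(0.002299453936105337))
(array([5.25316953e-01, 2.87543381e-01, 1.85583199e-01, 4.91706329e-04]), np.float64(21.782055982451347), 948)
```

{"op": "servo_tool", "data": {"commands": [[[-15, -31, 0], 0, 85], [[-31, -31, 0], 0, 85], [[-35, -30, 0], 0, 85], [[-35, 0, 0], 0, 85], [[-35, 0, 0], 0, 85], [[-35, 0, 0], 0, 85], [[-35, 0, 0], 0, 85], [[-35, 0, 0], 0, 85], [[-35, 0, 0], 0, 85], [[-35, 0, 0], 0, 85], [[-30, 0, 0], 0, 85], [[-15, 0, 0], 0.085, 85], [[0, 0, 0], 0.084, 85], [[0, 0, 0], 0, 85], [[0, 0, 0], 0, 85]]}}

```text
time_s: 1.98
eef_pos: [0.4829, -0.3707, 0.253]
eef_rot: [-0.0, 0.764, 0.646, 0.0]
wrist_force: [0.6, 0.3, 0.8]
opening: 0.996
grasp_force: 0.0
```

Run:
```python
from fit import *
c=ctrl.camera("wrist");save(c,"w1.png")
o=ctrl.get_obs();print(o["time_s"],o["eef_pos"],o["eef_rot"],o["wrist_force"])
P=cloud(c).reshape(-1,3);P=P[~np.isnan(P[:,0])]
print(fitrod(P,[.4825,-.371,.17]));print(fitrod(P,[.553,-.385,.17]))
```

```text
2.025 [ 0.48301391 -0.37065329  0.25313463] [-1.66431678e-04  7.63725881e-01  6.45540665e-01 -1.60037345e-05] [-0.60199972 -0.02530139  0.06642058]
(array([0.45650354, 2.15083493, 0.29905444]), 13867, array([-0.4400359 , -0.30317488]), np.float64(0.12361212474564479))
(array([0.54179095, 0.19439199, 0.28144296]), 9627, array([-0.43750021, -0.32604723]), np.float64(0.12098936491873181))
```

View pics/w1.png

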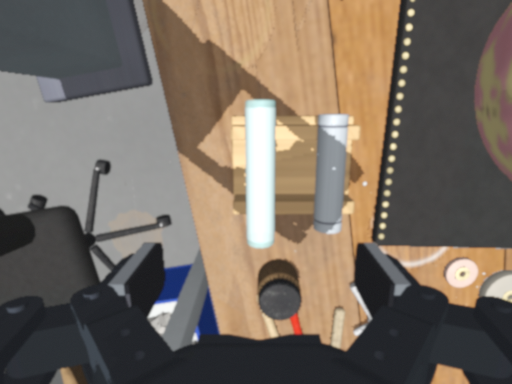

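Wrist view: glass rod from (261,100) to (260,247), master at (331,172), jar at (280,297). Refit with a height cap, masking by colour to get the rod's ends.

Run:
```python
from fit import *
c=ctrl.camera("wrist");W=cloud(c)
P=W.reshape(-1,3);P=P[P[:,2]<.08]
s,n,e,r=fitrod(P,[.4825,-.371,.17]);print(s,n,e,r);print(fitrod(P,[.553,-.385,.17]))
u=np.array([s[1],1])/np.hypot(s[1],1)
Q=W[95:255,240:282].reshape(-1,3);Q=Q[Q[:,2]>.054];Q=Q[np.abs((Q[:,0]-s[0])*u[1]-(Q[:,1]+.371)*u[0])<.008]
t=(Q[:,:2]-[s[0],-.371])@u;lo,hi=np.percentile(t,[.5,99.5]);print(lo,hi,hi-lo,"mid",[s[0],-.371]+u*(lo+hi)/2, np.median(Q[:,2]))
```

```text
[0.48270077 0.16482646 0.05097261] 4227 [-0.44417399 -0.30014457] 0.0005966219581822902
(array([0.55341249, 0.16453034, 0.05056197]), 3382, array([-0.44026564, -0.32388046]), np.float64(0.0006415146638363062))
-0.07524216948276308 0.07252719286441288 0.14776936234717597 mid [ 0.48248    -0.37233942] 0.06525438533497382
```

{"op": "servo_tool", "data": {"commands": [[[-1.5, -0.5, 0], 0, 52], [[0, 0, 10], 0, 52], [[0, 0, 25], 0, 52], [[0, 0, 30], 0, 52], [[0, 0, 30], 0, 52], [[0, 0, 30], 0, 52], [[0, 0, 25], 0, 52], [[0, 0, 20], 0, 52], [[0, 0, 15], 0, 52], [[0, 0, 10], 0, 52], [[0, 0, 5], 0, 52], [[0, 0, 0], 0, 52], [[0, 0, 0], 0, 52]]}}

```text
time_s: 3.7
eef_pos: [0.4827, -0.3728, 0.054]
eef_rot: [0.001, 0.764, 0.645, 0.0]
wrist_force: [0.5, -0.4, 0.4]
opening: 0.607
grasp_force: 0.0
```

{"op": "servo_tool", "data": {"commands": [[[0, 0, 1], 0, 32], [[0, 0, 0], 0, 30], [[0, 0, 0], 0, 26], [[0, 0, 0], 0, 22], [[0, 0, 0], 0, 20], [[0, 0, 0], 0, 20], [[0, 0, 0], 0, 20], [[0, 0, 0], 0, 20]]}}

```text
time_s: 4.7
eef_pos: [0.4834, -0.373, 0.0533]
eef_rot: [0.001, 0.764, 0.645, 0.0]
wrist_force: [5.4, 0.3, 3.6]
opening: 0.331
grasp_force: 59.0
```

{"op": "servo_tool", "data": {"commands": [[[0, 0, -3], 0, 15], [[0, 0, -8], 0, 15], [[0, 0, -15], 0, 15], [[0, 0, -22], 0, 15], [[0, 0, -25], 0, 15], [[0, 0, -25], 0, 15], [[0, 0, -25], 0, 15], [[0, 0, -15], 0, 15], [[0, 0, -5], 0, 15], [[0, 0, 0], 0, 15], [[0, 0, 0], 0, 15]]}}

```text
time_s: 6.08
eef_pos: [0.4818, -0.3719, 0.1941]
eef_rot: [-0.001, 0.764, 0.645, -0.0]
wrist_force: [0.2, 0.8, -2.0]
opening: 0.331
grasp_force: 59.3
```

Run:
```python
from fit import *
o=ctrl.get_obs();print(o["time_s"],o["eef_pos"],o["wrist_force"],o["torque"],o["opening"],o["grasp_force"])
c=ctrl.camera("scene");save(c,"s2.png")
cv2.imwrite("pics/s2.png",cv2.resize(c["color"][170:320,190:350,::-1],(640,600)))
```

```text
6.075 [ 0.48179045 -0.37189595  0.19409569] [ 0.15090172  0.80686557 -1.95308933] [ 0.01528125 -0.00083137  0.03987849] 0.33086834174971974 59.2676442861557
```

View pics/s2.png

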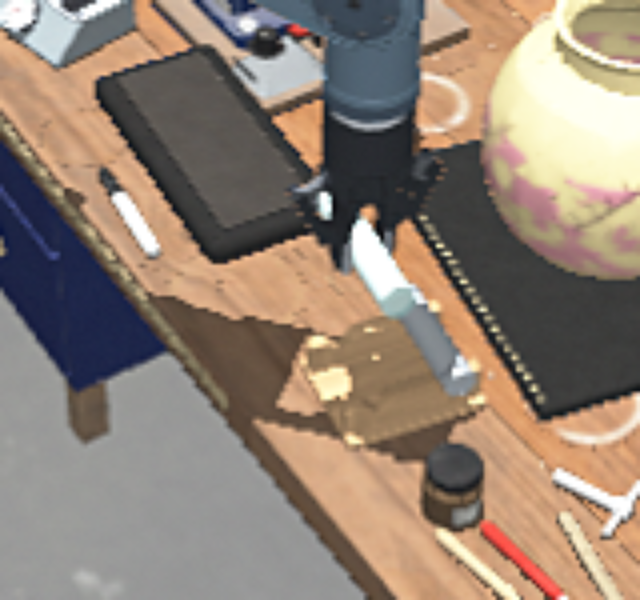

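{"op": "servo_tool", "data": {"commands": [[[0, 0, -4], -0.083, 15], [[0, -10, -4], -0.084, 15], [[10, -12, -4], 0, 15], [[25, -10, -4], 0, 15], [[40, 0, -4], 0, 15], [[45, 0, 0], 0, 15], [[45, 0, 0], 0, 15], [[45, 0, 0], 0, 15], [[45, 0, 0], 0, 15], [[45, 0, 0], 0, 15], [[45, 0, 0], 0, 15], [[45, 0, 0], 0, 15], [[45, 0, 0], 0, 15], [[45, 0, 0], 0, 15], [[45, 0, 0], 0, 15], [[45, 0, 0], 0, 15], [[40, 0, 0], 0, 15], [[30, 0, 0], 0, 15], [[15, 0, 0], -0.09, 15], [[0, 0, 0], -0.1, 15]]}}

```text
time_s: 8.62
eef_pos: [0.451, 0.2846, 0.2145]
eef_rot: [-0.0, 0.636, 0.772, -0.001]
wrist_force: [-0.7, -0.6, -2.8]
opening: 0.331
grasp_force: 59.4
```

{"op": "servo_tool", "data": {"commands": [[[0, 0, 0], 0, 15], [[0, 0, 0], 0, 15]]}}

```text
time_s: 8.88
eef_pos: [0.4515, 0.2833, 0.2149]
eef_rot: [-0.0, 0.638, 0.77, -0.0]
wrist_force: [0.1, -0.3, -1.9]
opening: 0.335
grasp_force: 59.4
```

Run:
```python
from fit import *
o=ctrl.get_obs();print(o["time_s"],o["eef_pos"],o["eef_rot"],o["wrist_force"],o["opening"])
c=ctrl.camera("wrist");save(c,"w2.png")
P=cloud(c).reshape(-1,3);P=P[P[:,2]<.1]
print(fitg(P,[.526,.2875]))
```

```text
8.875 [0.45145871 0.28329355 0.21491396] [-1.86919451e-04  6.38461352e-01  7.69653797e-01 -3.16239897e-04] [ 0.08003725 -0.30039625 -1.91382763] 0.33515872966775007
(array([0.5245327 , 0.2870172 , 0.18585538, 0.00053985]), np.float64(8.282885431218622), 12773)
```

View pics/w2.png

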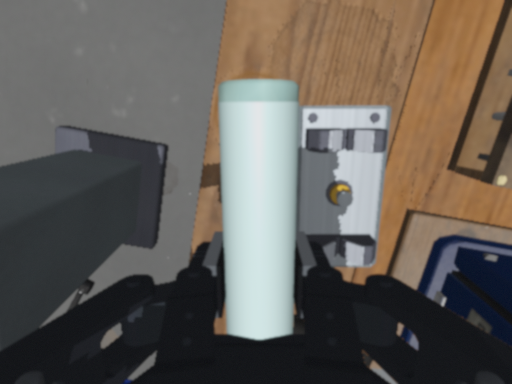

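Wrist view: the rod is held from (259,80) to (260,335). The gauge is to its right with plunger at (341,192) and vees at (346,140) and (340,250). Next: the rod's pose in the hand.

Run:
```python
from fit import *
c=ctrl.camera("wrist");W=cloud(c);o=ctrl.get_obs()
Q=W[75:340,222:298].reshape(-1,3);Q=Q[(Q[:,2]>.19)&(Q[:,2]<.25)]
u=np.array([-.1847,.9828]);v=np.array([.9828,.1847]);T=o["eef_pos"]
d=Q[:,:2]-T[:2];a=d@u;b=d@v;z=Q[:,2]-T[2]
k=(np.hypot(b,z)<.03);a,b,z=a[k],b[k],z[k]
r=least_squares(lambda p:np.hypot(b-p[0]-p[1]*a,z-p[2]-p[3]*a)-.015,[0,0,0,0],loss="soft_l1",f_scale=.001)
print(r.x,np.percentile(a,[0.2,1,50,99,99.8]),len(a))
g=np.array([.5248,.2872])-T[:2];print("to gauge: along",g@u,"across",g@v,T)
```

```text
[-0.00105513 -0.00460592 -0.00226296 -0.00228887] [-0.02613426 -0.02327147  0.03159731  0.07459766  0.07528126] 19122
to gauge: along -0.009600229913830912 across 0.0726610385656349 [0.4516163  0.28321465 0.21512281]
```

{"op": "servo_tool", "data": {"commands": [[[-2, 10, 0], 0, 15], [[-3, 20, 0], 0, 15], [[-3, 20, 0], 0, 15], [[-1.6, 15, 0], 0, 15], [[0, 8, 5], 0, 15], [[0, 0, 15], 0, 15], [[0, 0, 25], 0, 15], [[0, 0, 25], 0, 15], [[0, 0, 20], 0, 15], [[0, 0, 12], 0, 15], [[0, 0, 8], 0, 15], [[0, 0, 5], 0, 15], [[0, 0, 0], 0, 15], [[0, 0, 0], 0, 15]]}}

```text
time_s: 10.72
eef_pos: [0.5256, 0.2879, 0.1009]
eef_rot: [0.0, 0.638, 0.77, 0.0]
wrist_force: [-0.2, 0.2, -1.9]
opening: 0.331
grasp_force: 59.4
```

Run:
```python
from fit import *
o=ctrl.get_obs();print(o["time_s"],o["eef_pos"],o["eef_rot"],o["wrist_force"],o["opening"])
T=o["eef_pos"];u=np.array([-.1847,.9828]);v=np.array([.9828,.1847]);g=np.array([.5248,.2872])-T[:2];print(g@u,g@v)
s=ctrl.camera("side")
w=ctrl.camera("scene");W=cloud(s)
f=lambda i:cv2.resize(i,(390,400),interpolation=cv2.INTER_CUBIC)
cv2.imwrite("pics/d.png",np.hstack([f(w["color"][130:195,172:237,::-1]),f(s["color"][205:275,225:290,::-1])]))
P=W.reshape(-1,3);
q=P[(P[:,2]>.09)&(P[:,2]<.13)&(abs(P[:,0]-.525)<.05)&(abs(P[:,1]-.287)<.09)]
a=(q[:,:2]-[.5248,.2872])@u;b=(q[:,:2]-[.5248,.2872])@v
for lo,hi in((-.08,-.03),(.03,.08)):
    k=(a>lo)&(a<hi)&(abs(b)<.02);print(k.sum(),np.median(b[k]) if k.any() else 0,np.percentile(q[k,2],95) if k.any() else 0,a[k].min() if k.any() else 0,a[k].max() if k.any() else 0)
```

```text
10.725 [0.52557538 0.28787943 0.10093149] [3.10507703e-04 6.37605996e-01 7.70362428e-01 4.76690969e-04] [-0.23352517  0.24631672 -1.90951631] 0.3312802267568922
-0.0005245301417144732 -0.0008875305790066281
32 0.0008538673644302192 0.11478357880632481 -0.05790882967232255 -0.03048198864567208
157 -8.388215393386401e-05 0.11484360843850736 0.030049747750287 0.0796290449214158
```

View pics/d.png

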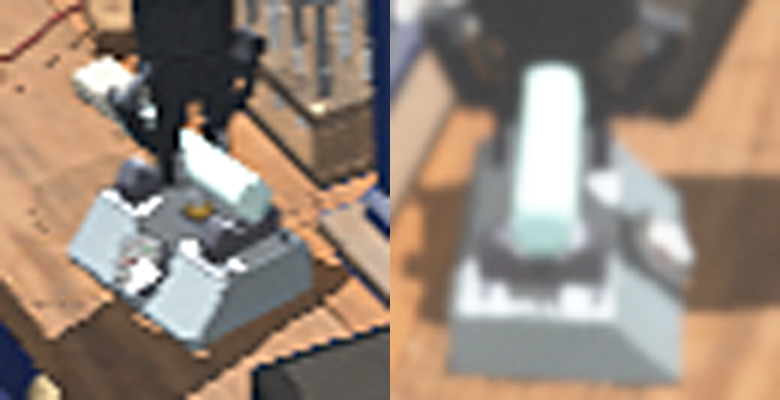

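The rod hangs over and between the vees, aligned with the gauge. Lower it to the plunger, then feel for the seat.

{"op": "servo_tool", "data": {"commands": [[[0, 0, 4], 0, 15], [[0, 0, 4], 0, 15], [[0, 0, 2], 0, 15], [[0, 0, 2], 0, 15], [[0, 0, 1], 0, 15], [[0, 0, 1], 0, 15], [[0, 0, 0], 0, 15], [[0, 0, 0], 0, 15]]}}

```text
time_s: 11.82
eef_pos: [0.5256, 0.2879, 0.0873]
eef_rot: [0.0, 0.638, 0.77, 0.001]
wrist_force: [-1.5, -1.0, 7.5]
opening: 0.332
grasp_force: 60.6
```

{"op": "servo_tool", "data": {"commands": [[[0, 0, 0.5], 0, 15], [[0, 0, 0.5], 0, 15], [[0, 0, 0], 0, 15], [[0, 0, 0], 0, 15]]}}

```text
time_s: 12.32
eef_pos: [0.5257, 0.2879, 0.0872]
eef_rot: [0.0, 0.638, 0.77, 0.001]
wrist_force: [-5.1, -1.8, 14.5]
opening: 0.33
grasp_force: 61.2
```

Contact shows a sideways push toward -x, so the rod is riding on the far strips. Shift about 1 mm towards -x.

{"op": "servo_tool", "data": {"commands": [[[0, -0.4, 0], 0, 15], [[0, -0.4, 0], 0, 15], [[0, 0, 0], 0, 15], [[0, 0, 0], 0, 15]]}}

```text
time_s: 12.82
eef_pos: [0.5256, 0.2879, 0.0872]
eef_rot: [0.001, 0.638, 0.77, 0.001]
wrist_force: [-2.1, -1.8, 12.1]
opening: 0.33
grasp_force: 61.0
```

```bash
cat > look.py <<'E'
import sys
from fit import *
o=ctrl.get_obs();print(o["time_s"],o["eef_pos"],o["wrist_force"],o["torque"],o["opening"])
s=ctrl.camera("side");w=ctrl.camera("scene")
f=lambda i:cv2.resize(i,(390,400),interpolation=cv2.INTER_CUBIC)
cv2.imwrite("pics/"+sys.argv[1],np.hstack([f(w["color"][165:192,182:208,::-1]),f(s["color"][235:265,258:287,::-1])]))
E
python3 look.py e.png
```

```text
12.825 [0.5255913  0.28791553 0.08719397] [-2.12050077 -1.78029555 12.12047787] [-0.25108474  0.40674797 -0.15474272] 0.32956550094180403
```

View pics/e.png

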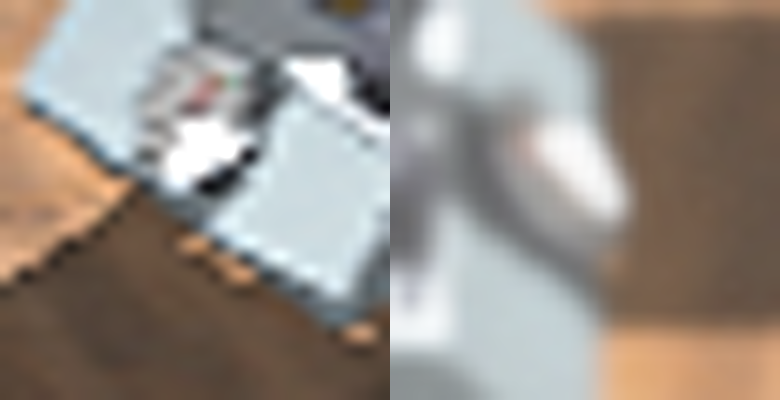

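{"op": "servo_tool", "data": {"commands": [[[0, -0.4, 0.2], 0.005, 15], [[0, 0, 0.2], 0, 15], [[0, 0, 0], 0, 15], [[0, 0, 0], 0, 15]]}}

```text
time_s: 13.42
eef_pos: [0.5256, 0.2879, 0.0872]
eef_rot: [0.001, 0.639, 0.769, 0.002]
wrist_force: [-2.2, -1.0, 12.8]
opening: 0.335
grasp_force: 60.8
```

Run:
```python
from h import *
o=ctrl.get_obs();print(o["time_s"],o["eef_pos"],o["wrist_force"],o["torque"],o["opening"])
ims=[]
for _ in range(4):
    w=ctrl.camera("scene");ims.append(w["color"][:,:,::-1].astype(float))
i=np.mean(ims,0).clip(0,255).astype(np.uint8)
W=cloud(w)
cv2.imwrite("pics/g.png",cv2.resize(i[165:181,188:204],(560,560),interpolation=cv2.INTER_NEAREST))
```

```text
13.425 [0.52557979 0.28791373 0.08716936] [-2.18192867 -0.95058244 12.76486461] [-0.2144658   0.3525929   0.06396416] 0.3349088640033742
```

View pics/g.png

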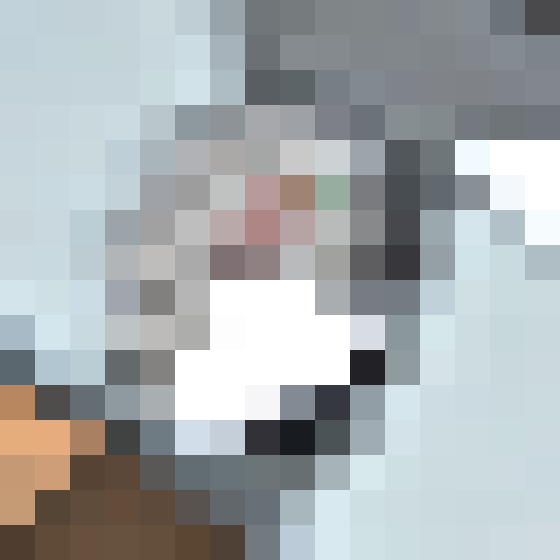

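The hand (red, about (262,228) to (297,195)) runs from the hub toward the green mark at (332,192). I'll quantify this in the dial plane.

Run:
```python
from h import *
import pickle
w=ctrl.camera("scene")
D=pickle.load(open("d.pkl","rb"))
G=np.array([.5248,.2872]);v=np.array([.9825,.185]);u=np.array([-.185,.9825])
# slope from depth in side and scene start images
for n in D:
    P=cloud(D[n]).reshape(-1,3);P=P[~np.isnan(P[:,0])];x=(P[:,:2]-G)@v;y=(P[:,:2]-G)@u
    k=(x<-.043)&(x>-.068)&(abs(y)<.07)&(P[:,2]>.012)&(P[:,2]<.05);A=np.polyfit(x[k],P[k,2],1);print(n,k.sum(),A)
    m=A if n=="side" else None
sl=m
# ray-plane intersection for pixels
def dial(c):
    h,wd=c["z_map"].shape;U,V=np.meshgrid(np.arange(wd),np.arange(h))
    xd=(U-c["cx"])/c["fx"];yd=(V-c["cy"])/c["fy"];x,y=xd,yd
    for _ in range(8):
        s=1+c["k1"]*(x*x+y*y);x,y=xd/s,yd/s
    R=np.array(c["R"]);C=-R.T@np.array(c["t"]);d=np.stack([x,y,np.ones_like(x)],-1)@R
    nrm=np.array([-sl[0]*v[0],-sl[0]*v[1],1]);k=sl[1]-sl[0]*(v@G)
    s=(k-C@nrm)/(d@nrm);X=C+d*s[...,None]
    return (X[...,:2]-G)@u,((X[...,:2]-G)@v)*np.hypot(1,sl[0])
for nm,c in(("before",D["scene"]),("now",w)):
    a,b=dial(c);I=c["color"].astype(float)
    red=I[...,0]-(I[...,1]+I[...,2])/2;gr=I[...,1]-(I[...,0]+I[...,2])/2
    print(nm)
    for vv in range(166,180):
        for uu in range(190,202):
            if red[vv,uu]>14 or gr[vv,uu]>7:print(uu,vv,"along y %.1f up %.1f"%(a[vv,uu]*1e3,b[vv,uu]*1e3),"red %d green %d"%(red[vv,uu],gr[vv,uu]),I[vv,uu])
```

```text
scene 165 [0.90833163 0.07885595]
side 215 [0.95334396 0.08284137]
before
193 172 along y 13.3 up -76.4 red 25 green -12 [253. 228. 228.]
194 172 along y 8.2 up -73.7 red 27 green -16 [228. 199. 202.]
201 172 along y -27.2 up -55.3 red -21 green 7 [205. 224. 228.]
190 177 along y 12.6 up -102.5 red 51 green -5 [148. 110.  83.]
190 178 along y 9.4 up -106.1 red 74 green -4 [238. 186. 142.]
191 178 along y 4.3 up -103.4 red 62 green -5 [189. 144. 109.]
190 179 along y 6.3 up -109.7 red 71 green -4 [229. 179. 137.]
191 179 along y 1.2 up -107.0 red 61 green -6 [184. 139. 106.]
192 179 along y -3.9 up -104.3 red 18 green -1 [66. 53. 43.]
now
195 170 along y 9.4 up -63.8 red 28 green -13 [183. 155. 154.]
196 170 along y 4.3 up -61.2 red 34 green -6 [159. 132. 117.]
197 170 along y -0.7 up -58.5 red -15 green 17 [151. 173. 160.]
194 171 along y 11.4 up -70.1 red 15 green -7 [185. 170. 169.]
195 171 along y 6.2 up -67.4 red 40 green -21 [175. 134. 135.]
196 171 along y 1.2 up -64.8 red 17 green -8 [182. 165. 164.]
190 177 along y 12.6 up -102.5 red 56 green -5 [169. 128.  98.]
190 178 along y 9.4 up -106.1 red 26 green -2 [87. 68. 53.]
191 178 along y 4.3 up -103.4 red 26 green -2 [91. 72. 57.]
190 179 along y 6.3 up -109.7 red 28 green -1 [96. 76. 59.]
191 179 along y 1.2 up -107.0 red 32 green -2 [100.  77.  59.]
192 179 along y -3.9 up -104.3 red 27 green -1 [93. 74. 58.]
```

Run:
```python
from h import *
import pickle
D=pickle.load(open("d.pkl","rb"))
w=ctrl.camera("scene");s=ctrl.camera("side");r=ctrl.camera("wrist")
G=np.array([.5248,.2872]);v=np.array([.9825,.185]);u=np.array([-.185,.9825])
n=300;yy,bb=np.meshgrid(np.linspace(.026,-.026,n),np.linspace(-.045,-.081,n)) 
def rect(c):
    xs=bb; X=np.concatenate([G+xs[...,None]*v+yy[...,None]*u,(.0828+.9533*xs)[...,None]],-1)
    p=X@np.array(c["R"]).T+np.array(c["t"]);x,y=p[...,0]/p[...,2],p[...,1]/p[...,2];k=1+c["k1"]*(x*x+y*y)
    o=cv2.remap(np.ascontiguousarray(c["color"][...,::-1]),(x*k*c["fx"]+c["cx"]).astype(np.float32),(y*k*c["fy"]+c["cy"]).astype(np.float32),cv2.INTER_CUBIC)
    return cv2.resize(o,(260,260))
top=np.hstack([rect(D["scene"]),rect(w),rect(s)])
bot=np.hstack([cv2.resize(r["color"][...,::-1],(440,330)),rect(r),np.zeros((260,80,3),np.uint8)][:1]+[cv2.copyMakeBorder(rect(r),0,70,0,80,0)])
cv2.imwrite("pics/z.png",np.vstack([top,bot]))
```

```text
(no output)
```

View pics/z.png

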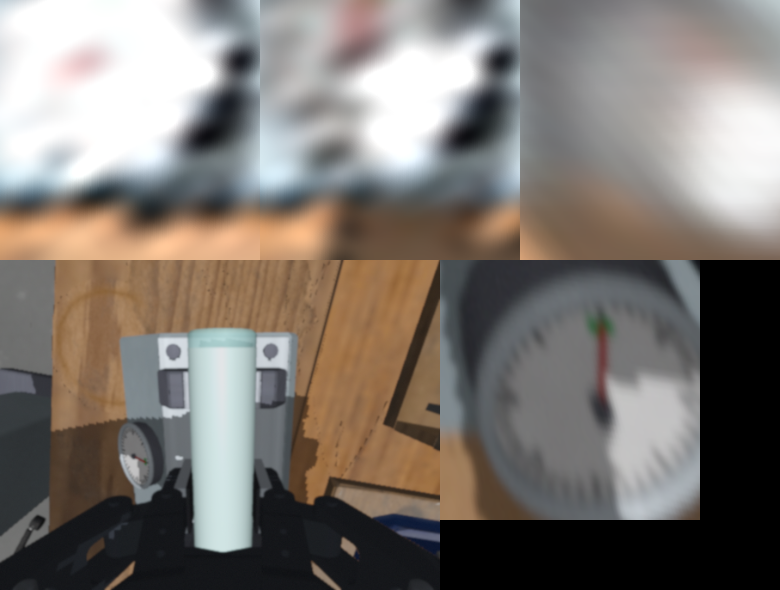

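The rectified wrist view shows the red hand at (602,365) pointing straight at the green mark (600,322). The rod lies centred in the vees, so I'm handing in while still pressing.

```bash
python3 -c "
from bench import ctrl
print(ctrl.get_obs()['wrist_force'],ctrl.hand_in())"
```

```text
the job is handed in; nothing more can be done
[-2.26467574 -0.6792097  12.37496816] None
```

The glass rod lies bedded and centred in both gauge vees, with the red hand at the green twelve mark and the gripper still pressing it down at about 12 N; the job was handed in at about 13.5 s of robot time.

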